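# Shut the sugar box and snap its catch over

### The job

Push the wooden lid of the green storage box fully shut with the fingertips, then push the red-handled catch lever over onto the closed lid, past its dead point, until it snaps down flat and stays locked. Only push, do not grip or lift anything and do not slam; leave the mug, pepper mill and salt shaker where they stand, and draw the hand clear at the end.

Things in the scene. Friction and masses are not known exactly. Their poses are not given: they have to be found in the camera images.
- box: green open-topped storage box, 150 (its x) x 110 (its y) x 90 mm high, holding two paper packets; origin at the centre of its underside, z up. The lid hinge runs along its y axis at the x = +77 mm end, the catch stands on the x = -77 mm end. It is held fast on the worktop by its foot and does not move
- lid (a joint): hinge angle of the dark wooden lid, rad: 0 = shut (lid flat, its top 102.5 mm above the worktop), growing as it opens upward, up to 1.3. A stiff hinge holds it at any angle; about 1 to 3 N down near its free edge moves it
- lid_hinge (a point): point on the lid's hinge axis, at (77, 0, 90.5) mm in the box frame, level with the lid's underside
- lid_edge (a point): middle of the upper free edge of the lid, on its top face; the lid is 154 mm long from the hinge axis, 114 mm wide and 12 mm thick
- catch (a joint): catch lever angle, rad: 0 = open, leaning 30 degrees outward (away from the lid) of upright; grows as it swings inward over the lid; 0.53 = upright; 2.1 = flat on the shut lid, locked (end stop). Its spring pushes back (at most about 5 N at the tip) until the dead point at 1.3 and beyond that snaps the lever on to 2.1 by itself.
- catch_pivot (a point): middle of the lever's hinge axis, which runs along the box's y axis, at (-91, 0, 112) mm in the box frame
- catch_tip (a point): middle of the free end of the lever, 77 mm from the pivot. The lever is a bar 20 mm wide and 5 mm thick, with a red grip sleeve 8 mm thick from 35 to 77 mm from the pivot
- pepper_mill: bystander: wooden pepper mill, 58 mm across, 150 mm high, upright beside the box; origin at the centre of its underside
- pink_mug: bystander: pink mug, 86 x 123 x 90 mm, upright beside the box; origin at the centre of its underside
- salt_shaker: bystander: salt shaker, 44 mm across, 90 mm high, near the box; origin at the centre of its underside

How it is judged:
On the way, in this order (a step that is already met when the one before it is completed fails the run):
1. the lid is shut while the catch is still open (value of joint lid below 0.04 rad and value of joint catch below 1.2 rad), for 0.2 s.
2. the catch lies locked on the shut lid (value of joint lid below 0.04 rad and value of joint catch above 2 rad), for 0.2 s.
At the end, for the whole second after the job is handed in: the lid is shut (under 0.04 rad), the catch lies past its dead point and flat (over 2.0 rad) and at rest, and the mug, mill and shaker stand upright within 30 mm of where they were (all of step 2 and velocity of joint catch below 0.05 rad/s and distance of each of pepper_mill, pink_mug, salt_shaker from where it was at the start of the episode below 0.03 m and angle between each of pepper_mill, pink_mug, salt_shaker's own z axis and vertical below 0.15 rad); the robot touches nothing.
It fails at once if the catch is thrown over its dead point while the lid is not shut (value of joint catch above 1.3 rad and value of joint lid above 0.08 rad).
It fails at once if the box or what is on it is slammed or squeezed by the fingers with more than 50 N (contact force between the fingers and box above 50 N).
It fails at once if the mug, mill or shaker is lifted 15 mm, moved 40 mm or tipped (height (world z) of any of pepper_mill, pink_mug, salt_shaker above 0.015 m or distance of any of pepper_mill, pink_mug, salt_shaker from where it was at the start of the episode above 0.04 m or angle between any of pepper_mill, pink_mug, salt_shaker's own z axis and vertical above 0.4 rad).
It also fails if it takes over 48 s, if anything falls off the work surface, if the arm or the gripper's body presses on something with over 40 N, if the wrist force passes 120 N, or if a joint passes its speed limit or range.

### The arm

A 6-joint arm with a two-finger parallel gripper is mounted at the origin on a cart in front of the work surface, level with it; the furniture and walls round the work are solid. World frame = base frame: x ahead of the robot, y to its left, z up, the work surface at z = 0. Lengths are in m, angles in rad, forces in N, time in s.
With the tool pointing down it reaches from about 0.375 to 0.975 m from the base axis. Payload 3.8 kg.
Tool frame: the origin (TCP) lies where the fingers leave the gripper's body, on its centre line; the fingertips stand 73 mm ahead of it and the grasp point (between the pads) lies 54 mm ahead of it; z points along the fingers, y is the line along which they close (so a half turn about z gives the same grasp; the last joint's range is limited). The gripper opens to 85 mm and grips with 20 to 120 N. Pads are 22 mm wide; open, the fingers measure 114 mm over their backs; the gripper's body (76 mm by 85 mm) begins 54 mm behind the grasp point. The pads swing forward as they close: fully open they stand 13 mm farther back than shut.
Start: joints at [-1.374, 0.264, 1.604, -0, 1.274, -0.037], TCP at [0.156, -0.657, 0.304] pointing down, gripper open.
Joint ranges: [-2.63, 2.63], [-0.94, 2.18], [0.31, 2.57], [-1.31, 4.45], [0, 2.66], [-2.55, 2.55]. Speed limits (rad/s): [2.57, 2.57, 3.14, 3.14, 3.14, 3.14].

### API

Orientations are given as a rotation vector (axis times angle).
In Python, from workcell import read_state, viewer, bot gives the robot as it stands.
- The arm moves only by the tool jog_arm, never from a script. Its argument "increments" is a list that holds one entry, the list of rows, each a list of 7 numbers: the shift along the tool's x, y, z in units of 30 mm (1.0 is 30 mm), then the turn, a rotation vector about the tool's x, y, z in units of 6 degrees (1.0 is 6 degrees), then the opening, from -1 (shut) to 1 (fully open). A call has exactly 5 rows; each row shifts and turns the commanded pose from where the row before left it, along the tool's axes as they then stand; what a row does not reach is not made up. A row lasts 1/12 s, in which the tool goes at most 41.7 mm and 7.16 degrees, less where a joint would pass 70% of its speed; a pose out of reach is approached as far as the arm can. A call is refused whole if a number of a shift passes 1 or a number of a turn 1, either way. A call with a gripper value outside its range is refused whole. The fingers move at their own pace and stop on an object; "force" is the grip in N (left out, the last holds). Time passes only in rows, so rows that do not move let the fingers close, or fill a call up. It gives the time, the measured TCP pose, the force, the opening and the grip force at its end, in the units of the state.
- read_state(): the state, without advancing time (a new reading comes with each control period).
- viewer.read_camera(name): name is "scene" or "top" or "wrist"; returns (picture, depth): 384x512x3 uint8, blue, green, red; 384x512 float32, m along the optical axis (not along the pixel's ray), 0 where there is no reading.
- viewer.camera_params(name): a dict with "fx", "fy", "cx", "cy" (pixels), "R" (3x3) and "t" (3): a world point X has camera coordinates R X + t; the wrist camera has in their place "hand_eye" (4x4, takes a point from camera to tool coordinates, whose origin is the TCP and whose axes are the flange's). Camera axes: x right, y down, z forward; pixel columns grow to the right and rows downward; lengths in m; the calibration is good to about 2 mm. The wrist camera is an equidistant fisheye: a pixel r from the principal point sees the ray r / f radians off the axis. A picture is of the moment at which its call begins: read the wrist's pose just before it. camera_params takes no time and is no camera call.
- bot.finish_job(): hands the job in; it is judged then, once.
The state is a dict: "time": time; "q": joint angles; "joint_vel": joint speeds; "joint_torque": joint torques, N m; "tool_pos": TCP position; "tcp_rot": TCP orientation; "wrist_force": force on the tool from outside, world axes, zero at the start; "torque": the same for the moment, N m; "width": opening from 0.0 (shut) to 1.0 (fully open); "grip_force": force on a finger pad.
Only numpy, scipy, OpenCV 4.12 (cv2) and the standard library are available. Lean on these libraries where they do the work, as an engineer would, in place of code of your own. Each camera call takes 0.05 s, during which the arm holds its last target. There are 200 camera calls.

## Working session

There is one attempt and no reset: what is moved stays moved. The work goes in short steps, Python scripts to look and compute and a tool call to move; the robot and the scene stay as the last step left them, time stands still between calls to the robot, and variables do not carry over. Pictures are saved under pics/ and viewed, at most 10 in all, crops included, and the job is handed in when it is done.

Besides the shell and the picture viewer there is one more tool, called after ">>>" in YAML: its name, and indented under it one key for each argument. jog_arm: Moves the arm, as the interface text tells. Its arguments: {"type":"object","properties":{"increments":{"type":"array","items":{"type":"array","items":{"type":"array","items":{"type":"number"}}}},"force":{"type":"number"}},"required":["increments"]}

```bash
mkdir -p pics; python3 - <<'E'
from workcell import read_state, viewer, bot
import cv2,numpy as np
s=read_state();print(s)
a=[]
for n in("scene","top"):
    p,d=viewer.read_camera(n);a.append(p);np.savez(f"{n}.npz",p=p,d=d,**viewer.camera_params(n))
    cv2.imwrite(f"pics/{n}0.png",p)
    print(viewer.camera_params(n))
E
```

```text
{'time': 0.0, 'q': array([-1.37394918e+00,  2.64754144e-01,  1.60540350e+00,  7.41040315e-06,
        1.27370607e+00, -3.68911773e-02]), 'joint_vel': array([-0.00068604,  0.00154935,  0.00170235, -0.00072241, -0.00066322,
        0.0012375 ]), 'joint_torque': array([-2.01853843e-03, -5.15107334e+01, -3.67309642e+01, -2.52966438e-04,
        1.30410024e-02, -5.08380911e-07]), 'tool_pos': array([ 0.15623238, -0.65607101,  0.30254525]), 'tcp_rot': array([-3.11791397e+00, -3.66052645e-01,  2.73718536e-04]), 'wrist_force': array([-0.0720591 ,  0.45892079, -0.4769377 ]), 'torque': array([ 0.01618475, -0.00326375, -0.00328133]), 'grip_force': 0.0, 'width': 0.997951247585667}
{'fx': 365.7565421529874, 'fy': 365.7565421529874, 'cx': 255.32496434270666, 'cy': 192.58209167899287, 'R': array([[ 0.86554459, -0.50036962, -0.02151302],
       [-0.34702162, -0.56820196, -0.74613841],
       [ 0.36112126,  0.65328154, -0.66544321]]), 't': array([-0.43646283,  0.35331589,  0.6496011 ])}
{'fx': 373.07876406938414, 'fy': 373.07876406938414, 'cx': 253.62169275464257, 'cy': 193.41373467267954, 'R': array([[-0.01193142, -0.99977956,  0.01727613],
       [-0.99296908,  0.00981168, -0.11796668],
       [ 0.11777117, -0.01856217, -0.99286726]]), 't': array([0.12190645, 0.60324934, 0.92647611])}
```

View pics/scene0.png

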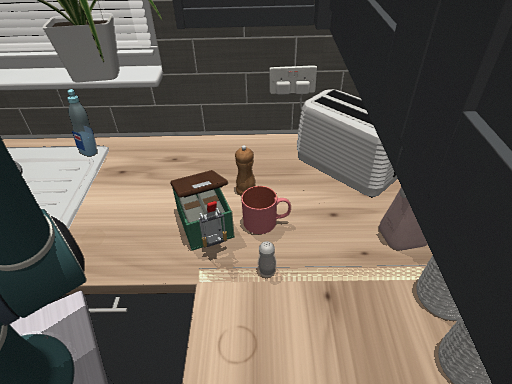

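View pics/top0.png

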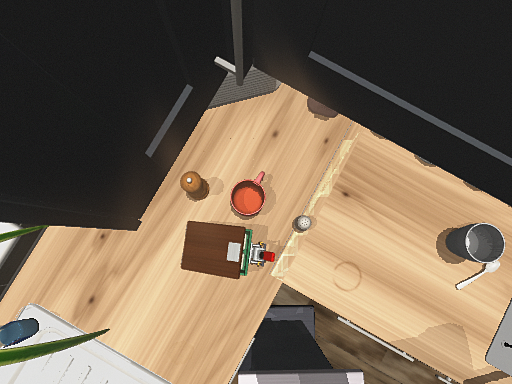

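The scene picture shows the green box at about (205,215) with its lid half-open and the red catch grip at (212,206). The mill is at (244,170), the mug at (262,210) and the shaker at (267,258). In the top picture the lid is at (185–245, 222–278), the red grip at (268,257), the mug at (248,198), the mill at (192,183) and the shaker at (303,223).

```bash
cat >h.py <<'E'
import numpy as np,cv2
def load(n):
    z=np.load(f"{n}.npz");return z
def cloud(z):
    d=z['d'];v,u=np.mgrid[:384,:512]
    c=np.stack([(u-z['cx'])/z['fx']*d,(v-z['cy'])/z['fy']*d,d],-1)
    return (c-z['t'])@z['R']
E
python3 - <<'E'
from h import *
np.set_printoptions(precision=4,suppress=True)
z=load('top');W=cloud(z)
h=cv2.cvtColor(z['p'],cv2.COLOR_BGR2HSV).astype(int)
for u,v in[(190,225),(240,227),(184,270),(238,272),(215,250),(234,252),(247,235),(247,270),(258,245),(258,268),(268,257),(192,181),(248,198),(303,222),(250,100),(330,65),(295,320)]: print((u,v),W[v,u],h[v,u])
# lid plane
m=np.zeros((384,512),bool);m[228:268,190:222]=1;m&=z['d']>0
P=W[m];c=P.mean(0);n=np.linalg.svd(P-c,full_matrices=0)[2][2];n*=np.sign(n[2]);print('lid',c,n,np.arccos(n[2]),np.std((P-c)@n))
for nm in('top','scene'):
    z=load(nm);W=cloud(z);h=cv2.cvtColor(z['p'],cv2.COLOR_BGR2HSV).astype(int)
    r=((h[...,0]<8)|(h[...,0]>172))&(h[...,1]>190)&(h[...,2]>110)
    B=(W[...,2]>.05)&(z['d']>0)
    k,l,s,ce=cv2.connectedComponentsWithStats((r&B).astype(np.uint8))
    for i in range(1,k):
        if s[i,4]>8: print(nm,s[i],W[l==i].mean(0),W[l==i].min(0),W[l==i].max(0))
z=load('scene');W=cloud(z)
for u,v in[(173,185),(186,194),(228,180),(190,247),(233,237),(210,240),(212,206),(245,150),(267,245),(210,225)]: print((u,v),W[v,u])
E
```

```text
(190, 225) [0.5227 0.2672 0.1065] [ 12 150 104]
(240, 227) [0.515  0.1486 0.1665] [ 12 165  82]
(184, 270) [ 0.41    0.2981 -0.0006] [ 17  87 247]
(238, 272) [0.4183 0.1535 0.1704] [ 10 164  92]
(215, 250) [0.4649 0.2055 0.141 ] [ 10 149 111]
(234, 252) [0.4608 0.1621 0.1654] [ 26   9 196]
(247, 235) [0.4985 0.1334 0.0042] [ 69 115 148]
(247, 270) [0.4155 0.1342 0.0899] [ 29  69 111]
(258, 245) [0.4744 0.1082 0.1194] [  0   0 255]
(258, 268) [0.4127 0.1056 0.0006] [ 15 104 184]
(268, 257) [0.4494 0.0884 0.1709] [  2 212 155]
(192, 181) [0.622  0.2582 0.141 ] [ 14 168 184]
(248, 198) [0.596  0.1298 0.0042] [  7 182 232]
(303, 222) [ 0.5275 -0.0021  0.0886] [ 20  16 242]
(250, 100) [ 0.8688  0.1215 -0.0033] [ 16 103 213]
(330, 65) [0.6942 0.0326 0.5679] [110  18  87]
(295, 320) [ 0.1101 -0.0849 -0.7937] [ 0 13 40]
lid [0.4707 0.2283 0.13  ] [0.0614 0.4472 0.8923] 0.46830405697199357 0.0012648738834996416
top [263 252  12  10  90] [0.4515 0.087  0.1701] [0.4413 0.0759 0.1509] [0.4602 0.0985 0.1839]
scene [208 202   8   4  19] [0.4489 0.0754 0.1778] [0.442  0.0726 0.1757] [0.4567 0.0794 0.1808]
(173, 185) [0.4165 0.2334 0.1262]
(186, 194) [0.4208 0.1487 0.1604]
(228, 180) [ 0.5997  0.3269 -0.0044]
(190, 247) [ 0.404   0.1452 -0.0029]
(233, 237) [ 0.5083  0.1182 -0.0012]
(210, 240) [0.4452 0.1091 0.0341]
(212, 206) [0.4499 0.0759 0.1697]
(245, 150) [0.6251 0.257  0.1358]
(267, 245) [ 0.5288 -0.0108  0.0868]
(210, 225) [0.455  0.1218 0.0684]
```

```bash
python3 - <<'E'
import cv2,numpy as np
a=cv2.imread('pics/top0.png')[205:295,165:315];b=cv2.imread('pics/scene0.png')[140:285,160:300]
a=cv2.resize(a,(750,450)[:2],interpolation=2);cv2.imwrite('pics/c1.png',cv2.resize(b,(580,600),interpolation=2));cv2.imwrite('pics/c2.png',a)
E
```

```text
(no output)
```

View pics/c1.png

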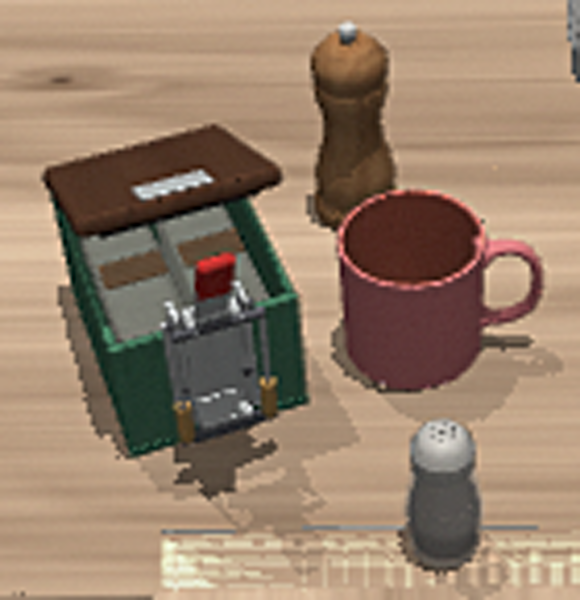

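View pics/c2.png

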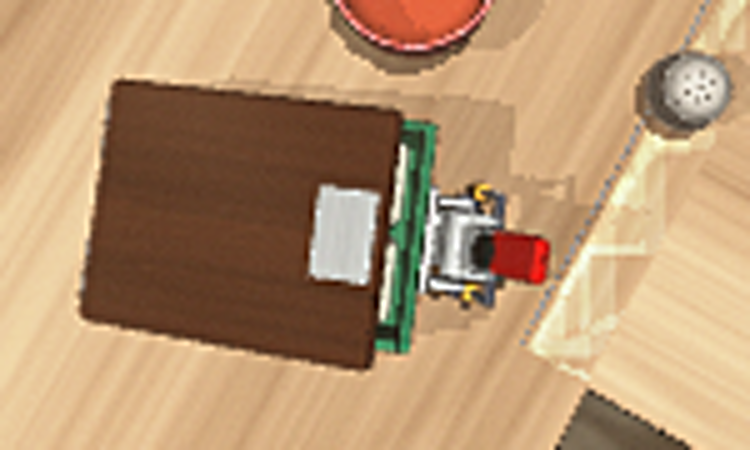

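```bash
python3 - <<'E'
from h import *
np.set_printoptions(precision=2,suppress=True,linewidth=200)
G=np.full((10,11),-9.)
for n in('top','scene'):
    z=load(n);W=cloud(z)[z['d']>0]
    i=((W[:,0])/.1).astype(int);j=((W[:,1]+.75)/.1).astype(int)
    k=(W[:,0]>0)&(W[:,0]<1)&(W[:,1]>-.75)&(W[:,1]<.35)
    np.maximum.at(G,(i[k],j[k]),W[k,2])
print("rows x0..1, cols y-.75...35");print(G)
E
```

```text
rows x0..1, cols y-.75...35
[[-9.   -9.   -0.18 -0.18 -0.89 -0.8   0.14  0.27  0.02 -0.   -0.53]
 [-9.   -9.    0.01  0.    0.01  0.    0.48  0.49  0.31  0.01  0.01]
 [-9.   -9.    0.03  0.01  0.01  0.    0.    0.28  0.01  0.01  0.01]
 [-9.    0.    0.02  0.02  0.01  0.01  0.01  0.    0.01  0.01  0.44]
 [-9.    0.    0.13  0.59  0.63  0.01  0.01  0.01  0.18  0.17  0.12]
 [-9.    0.    0.13  0.13  0.62  0.61  0.61  0.09  0.17  0.83  0.82]
 [-9.   -9.    0.01  0.12  0.12  0.01  0.75  0.75  0.7   0.83  0.15]
 [-9.   -9.   -9.    0.12  0.12  0.11  0.    0.68  0.67  0.68  0.  ]
 [-9.   -9.   -9.   -9.   -9.    0.06  0.15  0.17  0.2   0.2   0.2 ]
 [-9.   -9.   -9.   -9.   -9.   -9.   -9.    0.16  0.2   0.2   0.2 ]]
```

>>> jog_arm:
  increments:
    - [[0,0,0,0,0,-1,-1],[0,0,0,0,0,-1,-1],[0,0,0,0,0,-1,-1],[0,0,0,0,0,-1,-1],[0,0,0,0,0,-1,-1]]

```text
time: 0.52
tool_pos: [0.1563, -0.6563, 0.3031]
tcp_rot: [-2.915, -1.168, -0.0]
wrist_force: [-0.1, -0.2, -0.1]
width: 0.302
grip_force: 0.0
```

>>> jog_arm:
  increments:
    - [[0,0,0,0,0,-1,-1],[0,0,0,0,0,-1,-1],[0,0,0,0,0,-1,-1],[0,0,0,0,0,-1,-1],[0,0,0,0,0,-1,-1]]

```text
time: 0.93
tool_pos: [0.1563, -0.6563, 0.3031]
tcp_rot: [-2.513, -1.883, -0.001]
wrist_force: [0.4, -0.2, 0.4]
width: 0.002
grip_force: 0.0
```

>>> jog_arm:
  increments:
    - [[0,0,0,0,0,-1,-1],[0,0,0,0,0,-0.47,-1],[0,0,0,0,0,0,-1],[0,0,0,0,0,0,-1],[0,0,0,0,0,0,-1]]

```text
time: 1.35
tool_pos: [0.1563, -0.6565, 0.3035]
tcp_rot: [-2.368, -2.063, -0.001]
wrist_force: [-0.7, 0.5, -0.2]
width: -0.0
grip_force: 0.0
```

>>> jog_arm:
  increments:
    - [[1,0.4,0,0,0,0,-1],[1,0.4,0,0,0,0,-1],[1,0.4,0,0,0,0,-1],[1,0.4,0,0,0,0,-1],[1,0.4,0,0,0,0,-1]]

```text
time: 1.77
tool_pos: [0.2366, -0.5148, 0.3037]
tcp_rot: [-2.369, -2.064, -0.0]
wrist_force: [-0.3, 1.3, 0.0]
width: -0.002
grip_force: 0.0
```

>>> jog_arm:
  increments:
    - [[1,0.4,0,0,0,0,-1],[1,0.4,0,0,0,0,-1],[1,0.4,0,0,0,0,-1],[1,0.4,0,0,0,0,-1],[1,0.4,0,0,0,0,-1]]

```text
time: 2.18
tool_pos: [0.3163, -0.3742, 0.304]
tcp_rot: [2.368, 2.063, 0.0]
wrist_force: [0.8, -0.1, -0.2]
width: -0.001
grip_force: 0.0
```

As expected. Continuing to a point short of the box.

>>> jog_arm:
  increments:
    - [[1,0.24,0,0,0,0,-1],[1,0.24,0,0,0,0,-1],[1,0.24,0,0,0,0,-1],[1,0.24,0,0,0,0,-1],[1,0.24,0,0,0,0,-1]]

```text
time: 2.6
tool_pos: [0.3721, -0.2304, 0.304]
tcp_rot: [2.368, 2.064, 0.0]
wrist_force: [1.4, -0.1, 0.3]
width: -0.003
grip_force: 0.0
```

>>> jog_arm:
  increments:
    - [[1,0.24,0,0,0,0,-1],[1,0.24,0,0,0,0,-1],[1,0.24,0,0,0,0,-1],[1,0.24,0,0,0,0,-1],[1,0.24,0,0,0,0,-1]]

```text
time: 3.02
tool_pos: [0.4281, -0.0867, 0.3041]
tcp_rot: [2.368, 2.064, 0.001]
wrist_force: [0.4, -0.2, -0.5]
width: 0.001
grip_force: 0.0
```

>>> jog_arm:
  increments:
    - [[1,0,0,0,0,0,-1],[1,0,0,0,0,0,-1],[1,0,0,0,0,0,-1],[1,0,0,0,0,0,-1],[1,0,0,0,0,0,-1]]

```text
time: 3.43
tool_pos: [0.4481, 0.062, 0.3041]
tcp_rot: [2.368, 2.064, 0.001]
wrist_force: [1.1, -0.1, -0.2]
width: 0.004
grip_force: 0.0
```

>>> jog_arm:
  increments:
    - [[1,0,0,0,0,0,-1],[1,0,0,0,0,0,-1],[1,0,0,0,0,0,-1],[0.5,0,0,0,0,0,-1],[0,0,0,0,0,0,-1]]

```text
time: 3.85
tool_pos: [0.4626, 0.1672, 0.304]
tcp_rot: [-2.364, -2.068, -0.002]
wrist_force: [0.8, -0.1, -0.1]
width: 0.002
grip_force: 0.0
```

```bash
python3 - <<'E'
from workcell import read_state, viewer
import cv2,numpy as np
print(read_state()['tool_pos'])
a=[viewer.read_camera(n)[0] for n in("scene","top","wrist")]
A=cv2.resize(a[0][80:290,90:330],(480,420));B=cv2.resize(a[2],(320,240));C=a[1][170:350,160:320][:180]
o=np.zeros((420,800,3),np.uint8);o[:,:480]=A;o[:240,480:]=B;o[240:,480:640]=C
cv2.imwrite('pics/a1.png',o)
E
```

```text
[0.46259081 0.16722008 0.30399994]
```

View pics/a1.png

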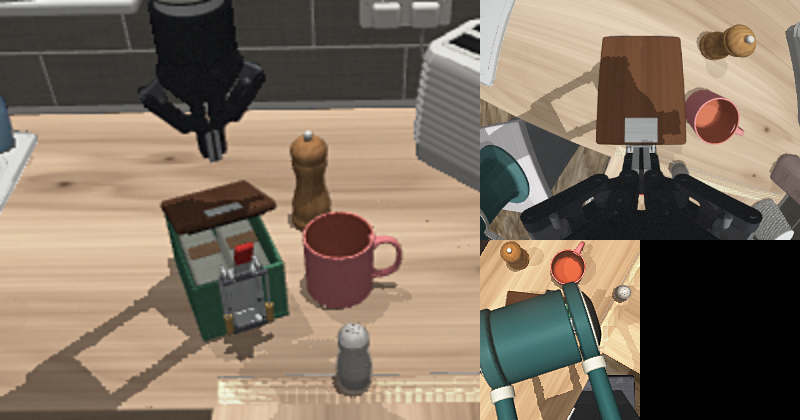

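The picture shows the closed fingers above the middle of the lid's free edge (wrist view, about (640,150)). The catch is still open and the bystanders are clear. Next is a slow push down.

>>> jog_arm:
  increments:
    - [[0,0,0.5,0,0,0,-1],[0,0,0.5,0,0,0,-1],[0,0,0.5,0,0,0,-1],[0,0,0.3,0,0,0,-1],[0,0,0.2,0,0,0,-1]]

```text
time: 4.42
tool_pos: [0.4617, 0.1632, 0.2426]
tcp_rot: [-2.369, -2.063, 0.003]
wrist_force: [-0.1, 0.3, -0.0]
width: 0.001
grip_force: 0.0
```

>>> jog_arm:
  increments:
    - [[0,0,0.2,0,0,0,-1],[0,0,0.2,0,0,0,-1],[0,0,0.2,0,0,0,-1],[0,0,0.2,0,0,0,-1],[0,0,0.2,0,0,0,-1]]

```text
time: 4.83
tool_pos: [0.4628, 0.1645, 0.2139]
tcp_rot: [2.367, 2.065, 0.001]
wrist_force: [-0.0, -0.3, 1.2]
width: 0.001
grip_force: 0.5
```

>>> jog_arm:
  increments:
    - [[0,0,0.2,0,0,0,-1],[0,0,0.2,0,0,0,-1],[0,0,0.1,0,0,0,-1],[0,0,0.1,0,0,0,-1],[0,0,0.1,0,0,0,-1]]

```text
time: 5.25
tool_pos: [0.4623, 0.1645, 0.1925]
tcp_rot: [-2.367, -2.065, 0.0]
wrist_force: [0.4, -0.6, 1.0]
width: -0.004
grip_force: 0.5
```

>>> jog_arm:
  increments:
    - [[0,0,0.12,0,0,0,-1],[0,0,0.12,0,0,0,-1],[0,0,0.08,0,0,0,-1],[0,0,0.08,0,0,0,-1],[0,0,0.06,0,0,0,-1]]

```text
time: 5.67
tool_pos: [0.4624, 0.1645, 0.1788]
tcp_rot: [-2.367, -2.066, 0.0]
wrist_force: [-0.6, -0.3, 0.4]
width: -0.0
grip_force: 0.5
```

>>> jog_arm:
  increments:
    - [[0,0,0.05,0,0,0,-1],[0,0,0.03,0,0,0,-1],[0,0,0.03,0,0,0,-1],[0,0,0,0,0,0,-1],[0,0,0,0,0,0,-1]]

```text
time: 6.08
tool_pos: [0.4624, 0.1646, 0.1757]
tcp_rot: [-2.367, -2.065, -0.0]
wrist_force: [1.1, -0.0, -0.4]
width: 0.002
grip_force: 0.0
```

>>> jog_arm:
  increments:
    - [[0,0,0.03,0,0,0,-1],[0,0,0.03,0,0,0,-1],[0,0,0.02,0,0,0,-1],[0,0,0,0,0,0,-1],[0,0,0,0,0,0,-1]]

```text
time: 6.5
tool_pos: [0.4626, 0.1646, 0.175]
tcp_rot: [-2.367, -2.066, -0.0]
wrist_force: [-4.9, -1.3, 11.9]
width: 0.001
grip_force: 5.4
```

>>> jog_arm:
  increments:
    - [[0,0,-0.3,0,0,0,-1],[0,0,-1,0,0,0,-1],[0,0,-1,0,0,0,-1],[0,0,-1,0,0,0,-1],[0,0,-1,0,0,0,-1]]

```text
time: 6.92
tool_pos: [0.4621, 0.1645, 0.3039]
tcp_rot: [-2.367, -2.065, -0.0]
wrist_force: [1.5, -0.9, 0.2]
width: -0.001
grip_force: 0.0
```

>>> jog_arm:
  increments:
    - [[-0.9,0,0,0,0,0,-1],[-1,0,0,0,0,0,-1],[-1,0,0,0,0,0,-1],[-1,0,0,0,0,0,-1],[-0.7,0,0,0,0,0,-1]]

```text
time: 7.33
tool_pos: [0.4432, 0.026, 0.3028]
tcp_rot: [2.367, 2.065, 0.0]
wrist_force: [0.9, 0.5, -0.6]
width: 0.001
grip_force: 0.0
```

```bash
python3 - <<'E'
from workcell import read_state, viewer
from h import *
print(read_state()['tool_pos'])
p,d=viewer.read_camera('scene');z=dict(viewer.camera_params('scene'),p=p,d=d)
w,_=viewer.read_camera('wrist')
o=np.zeros((420,800,3),np.uint8);o[:,:480]=cv2.resize(p[80:290,90:330],(480,420));o[:240,480:]=cv2.resize(w,(320,240))
cv2.imwrite('pics/a2.png',o)
W=cloud(z);th=np.deg2rad(82.2);u=np.array([np.cos(th),np.sin(th)]);D=W[...,:2]-[.467,.204]
bx=D@u;by=D@[-u[1],u[0]]
m=(bx>-60)&(bx>-.06)&(bx<.06)&(abs(by)<.045)&(W[...,2]>.08)&(W[...,2]<.2)&(d>0)
A=np.c_[bx[m],by[m],np.ones(m.sum())];print('lid slope',np.linalg.lstsq(A,W[m][:,2],rcond=None)[0],m.sum())
h=cv2.cvtColor(p,cv2.COLOR_BGR2HSV).astype(int)
r=((h[...,0]<8)|(h[...,0]>172))&(h[...,1]>190)&(h[...,2]>110)&(bx<-.08)&(abs(by)<.03)&(W[...,2]>.1)
print('red',bx[r].mean(),by[r].mean(),W[r].mean(0))
E
```

```text
[0.44321141 0.02600459 0.30283603]
lid slope [-0.00409488  0.00451024  0.09997291] 729
red -0.12963493705079068 0.0016056850726307995 [0.44781569 0.07578238 0.17830329]
```

View pics/a2.png

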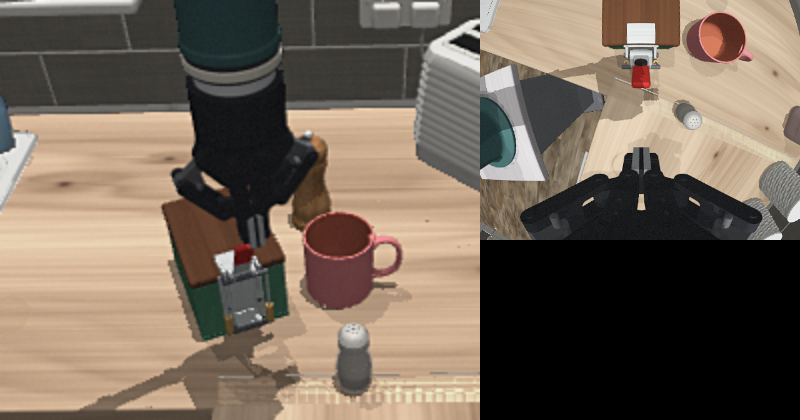

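The picture shows the lid flat and the catch still open, with its red grip at (243,255). The fingers are in line with it. Next the hand goes down outside the lever and pushes inward.

>>> jog_arm:
  increments:
    - [[0,0,0.7,0,0,0,-1],[0,0,0.7,0,0,0,-1],[0,0,0.7,0,0,0,-1],[0,0,0.6,0,0,0,-1],[0,0,0,0,0,0,-1]]

```text
time: 7.85
tool_pos: [0.4412, 0.0284, 0.2176]
tcp_rot: [-2.363, -2.062, 0.008]
wrist_force: [-1.0, 0.3, -0.2]
width: 0.0
grip_force: 0.0
```

>>> jog_arm:
  increments:
    - [[0.3,0,0,0,0,0,-1],[0.3,0,0,0,0,0,-1],[0.3,0,0,0,0,0,-1],[0.2,0,0,0,0,0,-1],[0.2,0,0,0,0,0,-1]]

```text
time: 8.27
tool_pos: [0.4499, 0.0675, 0.2227]
tcp_rot: [2.365, 2.066, 0.003]
wrist_force: [-0.9, -2.0, 1.2]
width: -0.0
grip_force: 0.8
```

>>> jog_arm:
  increments:
    - [[0.2,0,0,0,0,0,-1],[0.2,0,0,0,0,0,-1],[0.2,0,0,0,0,0,-1],[0.2,0,0,0,0,0,-1],[0.2,0,0,0,0,0,-1]]

```text
time: 8.68
tool_pos: [0.4536, 0.0964, 0.2225]
tcp_rot: [2.366, 2.065, 0.001]
wrist_force: [-2.4, -2.8, 9.2]
width: 0.0
grip_force: 3.4
```

```bash
python3 - <<'E'
from workcell import read_state, viewer
from h import *
s=read_state();print(s['tool_pos'],s['wrist_force'],s['torque'])
p,d=viewer.read_camera('scene');w,_=viewer.read_camera('wrist')
print(read_state()['wrist_force'])
o=np.zeros((480,800,3),np.uint8);o[:,:400]=cv2.resize(p[150:270,160:260],(400,480),interpolation=2);o[:400,400:]=cv2.resize(w[120:320,160:360],(400,400))
cv2.imwrite('pics/a3.png',o)
E
```

```text
[0.45357502 0.09641435 0.22251245] [-2.39109243 -2.84322075  9.19860063] [-0.57596654  0.38053971 -0.01511048]
[-0.22202209 -3.98959582  6.98823452]
```

View pics/a3.png

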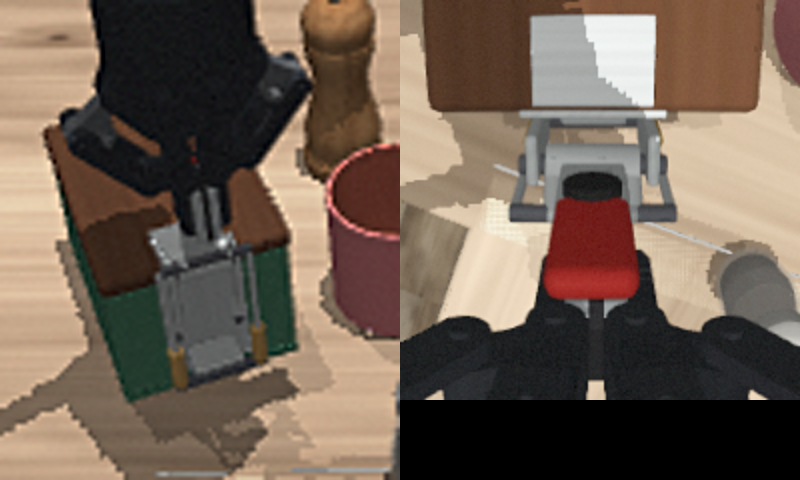

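The picture shows the fingers against the outer end of the red grip, with the tip close under the knuckles. That explains the 7–9 N upward force. I'll rise a little and go on pushing.

>>> jog_arm:
  increments:
    - [[0,0,-0.1,0,0,0,-1],[0,0,-0.1,0,0,0,-1],[0.1,0,-0.1,0,0,0,-1],[0.2,0,0,0,0,0,-1],[0.2,0,0,0,0,0,-1]]

```text
time: 9.2
tool_pos: [0.4542, 0.1103, 0.2296]
tcp_rot: [-2.367, -2.065, 0.005]
wrist_force: [-1.1, -5.8, -3.1]
width: 0.002
grip_force: 2.3
```

>>> jog_arm:
  increments:
    - [[0.2,0,0,0,0,0,-1],[0.2,0,0,0,0,0,-1],[0.2,0,0,0,0,0,-1],[0.2,0,0,0,0,0,-1],[0.2,0,0,0,0,0,-1]]

```text
time: 9.62
tool_pos: [0.4595, 0.1418, 0.2308]
tcp_rot: [-2.367, -2.065, -0.003]
wrist_force: [-0.4, -0.9, -0.5]
width: -0.005
grip_force: 0.2
```

>>> jog_arm:
  increments:
    - [[0.2,0,0.1,0,0,0,-1],[0.2,0,0.1,0,0,0,-1],[0.2,0,0.1,0,0,0,-1],[0.2,0,0.1,0,0,0,-1],[0.2,0,0,0,0,0,-1]]

```text
time: 10.03
tool_pos: [0.4628, 0.171, 0.2174]
tcp_rot: [-2.366, -2.065, 0.002]
wrist_force: [0.5, -1.8, 0.1]
width: -0.002
grip_force: 0.0
```

```bash
python3 - <<'E'
from workcell import read_state, viewer
from h import *
s=read_state();print(s['tool_pos'],s['wrist_force'])
p,d=viewer.read_camera('scene');w,_=viewer.read_camera('wrist')
o=np.zeros((480,800,3),np.uint8);o[:,:400]=cv2.resize(p[150:270,160:260],(400,480),interpolation=2);o[:400,400:]=cv2.resize(w[120:320,160:360],(400,400))
cv2.imwrite('pics/a4.png',o)
E
```

```text
[0.46277292 0.17104746 0.21740684] [ 0.49653906 -1.76902171  0.14455269]
```

View pics/a4.png

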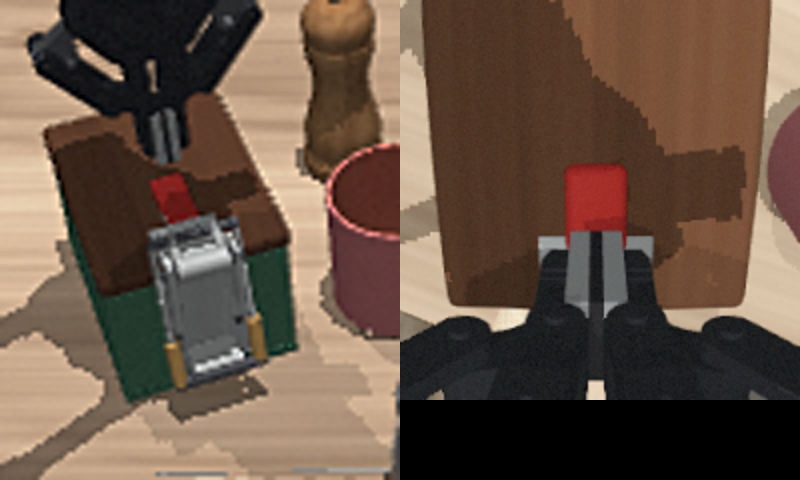

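The lever has snapped flat onto the lid, with the red grip at (172,198) in the scene crop. The fingers are now free above it, so I'll draw the hand clear.

>>> jog_arm:
  increments:
    - [[0,0,-0.8,0,0,0,-1],[0,0,-0.8,0,0,0,-1],[0,0,-0.8,0,0,0,-1],[0,0,-0.6,0,0,0,-1],[0,0,0,0,0,0,-1]]

```text
time: 10.55
tool_pos: [0.4655, 0.171, 0.3134]
tcp_rot: [2.364, 2.063, 0.012]
wrist_force: [0.9, 0.7, 0.5]
width: 0.002
grip_force: 0.0
```

>>> jog_arm:
  increments:
    - [[-1,0,0,0,0,0,-1],[-1,0,0,0,0,0,-1],[-1,0,0,0,0,0,-1],[-1,0,0,0,0,0,-1],[-1,0,0,0,0,0,-1]]

```text
time: 10.97
tool_pos: [0.4421, 0.0206, 0.3074]
tcp_rot: [-2.366, -2.066, 0.001]
wrist_force: [0.7, -0.3, 0.3]
width: -0.002
grip_force: 0.0
```

>>> jog_arm:
  increments:
    - [[-1,0,0,0,0,0,-1],[-1,0,0,0,0,0,-1],[-0.5,0,0,0,0,0,-1],[0,0,0,0,0,0,-1],[0,0,0,0,0,0,-1]]

```text
time: 11.38
tool_pos: [0.4323, -0.053, 0.3075]
tcp_rot: [-2.369, -2.062, 0.001]
wrist_force: [1.0, -0.1, -0.5]
width: -0.0
grip_force: 0.0
```

```bash
python3 - <<'E'
from workcell import read_state, viewer
from h import *
np.set_printoptions(precision=4,suppress=True)
s=read_state();print(s['tool_pos'],s['wrist_force'])
p,d=viewer.read_camera('scene');z=dict(viewer.camera_params('scene'),p=p,d=d);W=cloud(z)
h=cv2.cvtColor(p,cv2.COLOR_BGR2HSV).astype(int)
r=((h[...,0]<8)|(h[...,0]>172))&(h[...,1]>190)&(abs(W[...,1]-.15)<.07)&(abs(W[...,0]-.45)<.05)&(W[...,2]>.08)
print('red',W[r].mean(0),W[r].min(0),W[r].max(0),r.sum())
z0=load('scene');W0=cloud(z0)
for u,v in[(245,150),(267,245),(262,215)]: print(W0[v,u],W[v,u])
E
```

```text
[ 0.4323 -0.053   0.3075] [ 0.9817 -0.1427 -0.5037]
red [0.4711 0.1707 0.1134] [0.4691 0.1592 0.1119] [0.4736 0.1797 0.1143] 8
[0.6251 0.257  0.1358] [ 0.4489 -0.0858  0.4058]
[ 0.5288 -0.0108  0.0868] [ 0.5294 -0.0098  0.0854]
[0.5751 0.088  0.0676] [0.5767 0.0906 0.0645]
```

The red grip lies flat at z ≈ 0.113 m. The shaker and mug have not moved; the arm hides the mill here, but it stood upright in the last picture and nothing went near it. Handing in.

```bash
python3 -c "
from workcell import bot
print(bot.finish_job())"
```

```text
the job is handed in; nothing more can be done
None
```

I pushed the lid shut and pushed the catch over its dead point; it snapped down flat on the lid. The mug and shaker measured in place, the mill looked undisturbed in the last picture, the hand is clear, and I handed the job in at about 11.4 s (no verdict came back).

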